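Check the stop of a vial crimper's hand lever

ROBOT

A 6-joint arm with a two-finger parallel gripper is mounted at the origin on the work surface. World frame = base frame: x ahead of the robot, y to its left, z up, the work surface at z = 0. Lengths are in mm, angles in rad, forces in N, time in s.
With the tool pointing down it reaches from about 300 to 775 mm from the base axis. Payload 14.6 kg.
Tool frame: the origin (TCP) lies at the very end of the fingers, on their centre line; the grasp point (between the pads) lies 19 mm behind it (robot.grip_point_offset is the distance from the TCP to the grasp point, in mm); z points along the fingers, y is the line along which they close (so a half turn about z gives the same grasp; the last joint's range is limited). The gripper opens to 94 mm and grips with 3 to 60 N. Pads are 16 mm wide; open, the fingers measure 119 mm over their backs; the gripper's body (75 mm by 177 mm) begins 78 mm behind the grasp point.
Start: joints at [-0.067, 0.3, 1.521, -0, 1.321, -0.067], TCP at [549.99, -0.002, 205.446] pointing down, gripper open.
Joint ranges: [-3.03, 3.03], [-0.79, 2.21], [0.23, 2.52], [-1.04, 4.18], [0, 3.07], [-2.55, 2.55]. Speed limits (rad/s): [2.22, 2.22, 2.57, 3.14, 3.14, 3.14].

INTERFACE

Orientations are given as a unit quaternion [w, x, y, z].
In Python, from workcell import robot gives the robot as it stands. The module is installed in compiled form; this text tells all that it offers.
- The arm moves only by the shell command python3 -m crank 'ROWS'. ROWS is a JSON object of lists of equal length, an entry for each row: "delta_pos": the shift along the world's x, y, z in m, a list of three; "roll": the turn about the world's z in degrees; "grip": the closure in counts, from 0 (fully open) to 255 (shut). In form: {"delta_pos": [[tx, ty, tz], ...], "roll": [roll, ...], "grip": [grip, ...]}. A call has 1 to 8 rows; each row shifts and turns the commanded pose from where the row before left it; what a row does not reach is not made up. A row lasts 1/8 s, in which the tool goes at most 62.5 mm and 10.7 degrees, less where a joint would pass 70% of its speed; a pose out of reach is approached as far as the arm can. A call is refused whole if a number of a shift passes 0.0625 or a number of a turn 10.7, either way. A call with a gripper value outside its range is refused whole. The fingers move at their own pace and stop on an object; the grip force is fixed at half the most. Time passes only in rows, so rows that do not move let the fingers close. It gives the time, the measured TCP pose, the force and the opening at its end, in the units of the state.
- robot.get_state(): the state, without advancing time (a new reading comes with each control period).
- robot.capture(name): name is "scene" or "side" or "wrist"; returns a dict with "color" (420x560x3 uint8, blue, green, red), "camera_matrix" (3x3 intrinsics, pixels), "dist_coeffs" ([k1, k2, p1, p2, k3] as OpenCV has them; the pictures are not rectified), "extrinsics" (4x4, takes a point from camera to world coordinates). Camera axes: x right, y up, looking along -z (the intrinsics and any distortion apply to the point x, -y, -z); pixel columns grow to the right and rows downward; lengths in mm; the calibration is good to about 2 mm. A picture is of the moment at which its call begins. There is no depth.
- robot.hand_in(): hands the job in, once; it reports no verdict.
Trained networks look in the newest picture that a camera, given by its name, has taken for a name from the list of things; names that differ only in an ending like _2 or _b are one class to them, and where a whole thing is asked for, a point or a joint stands for the part that bears it (a point fixed in the world has none). Each returns a list of dicts, best first, with "conf" (0 to 1); they miss things now and then, are a little off and sometimes report something else, mostly with a low value. They report only what shows in the picture. A call takes as long as a camera call. They do not tell look-alikes from the thing itself.
- robot.boxes_of(camera, name): "box" ([left, top, width, height] in pixels, round what is visible of it).
The state is a dict: "clock": time; "joint_pos": joint angles; "qd": joint speeds; "effort": joint torques, N m; "tcp_pos": TCP position; "orientation": TCP orientation; "force": force on the tool from outside, world axes, zero at the start; "ft_torque": the same for the moment, N m; "gripper_width": finger opening in mm.
Only numpy, scipy, OpenCV 4.12 (cv2) and the standard library are available. Lean on these libraries where they do the work, as an engineer would, in place of code of your own. Each camera call takes 0.05 s, during which the arm holds its last target. There are 200 camera calls.

TASK

The stop screw of the hand crimper with the blue lever has just been reset: check that the lever stops short of the bar. With the outside of the fingers press the blue lever in until it is right up against its stop, without forcing it, and keep it there for about two seconds; then ease it all the way back out under your fingers, not letting it snap, and draw clear. Do not grip the lever or touch the bar, and leave the red crimper, the vials and everything else on the bench alone.

Things in the scene. Friction and masses are not known exactly. Their poses are not given: they have to be found in the camera images.
- blue_crimper: bench stand of the hand crimper with the blue lever, fixed to the bench: aluminium base plate 180 x 110 x 12 mm, two short posts, and on them the crimper lying level. Origin on the bench under the base, z up; -x is the direction in which the fixed bar runs out from the hinge block, +y is the lever's side. The plate spans x -70 to +110 mm and y -55 to +55 mm; the highest point, the head, is 117 mm above the bench. This is the one to check.
- blue_bar: fixed bar of that crimper, steel with a grey sleeve (22 mm thick at most), axis level 100 mm above the bench along y = 0 of the stand, from the hinge block out to x = -97 mm; a brass stop screw sticks out of it towards the lever. Same origin and axes as the stand
- blue_lever (a joint): angle of the blue lever about its upright hinge pin (rad): 0 = fully out, where it rests against its spring's preload and stands 0.42 rad away from the bar's direction; it grows as the lever is pressed towards the bar; at 0.32 the lever is against its stop, still 0.10 rad off the bar's direction and about 17 mm clear of the bar. Pushed 120 mm from the pin the spring takes about 3 N to start and 7 N at the stop; let go, it snaps back fast
- blue_hinge (a point): centre of that lever's hinge pin, at x = 70, y = 22, z = 100 mm of the stand
- blue_press (a point): middle of the outer face of the blue lever where fingers push, 120 mm from the hinge pin; moves with the lever; +y points straight out of the face away from the bar (press along -y), -x along the lever to its free end, z up. The lever is a flat blade 165 mm long, 12 mm thick and 22 mm high, from 89 to 111 mm above the bench
- red_crimper: bench stand of the hand crimper with the red lever, fixed to the bench: aluminium base plate 180 x 110 x 12 mm, two short posts, and on them the crimper lying level. Origin on the bench under the base, z up; -x is the direction in which the fixed bar runs out from the hinge block, +y is the lever's side. The plate spans x -70 to +110 mm and y -55 to +55 mm; the highest point, the head, is 117 mm above the bench. Same build as the blue one; leave it alone.
- red_lever (a joint): angle of the red lever about its upright hinge pin (rad): 0 = fully out, where it rests against its spring's preload and stands 0.42 rad away from the bar's direction; it grows as the lever is pressed towards the bar; at 0.32 the lever is against its stop, still 0.10 rad off the bar's direction and about 17 mm clear of the bar. Pushed 120 mm from the pin the spring takes about 3 N to start and 7 N at the stop; let go, it snaps back fast
- vial_a: capped glass vial, 23 mm across, 46 mm tall, loose, upright on the blue crimper's base plate; origin under its centre
- vial_b: same vial, loose, upright on the bench near the blue crimper's head, on the lever's side; origin under its centre
- bottle: amber bottle with blue cap, 70 mm across, 160 mm tall, loose, upright; origin under its centre
- jar: clear jar with metal lid, 60 mm across, 70 mm tall, loose; origin under its centre
- beaker: glass beaker, 70 mm across, 85 mm tall, loose, upright; origin under its centre
- driver: yellow-handled screwdriver, 180 mm long, lying loose on the bench; origin under its middle
Things that resemble listed ones, but are neither listed nor needed, are in the scene too. Leave any green or yellow look-alike of the jar alone. Of the things that look like the driver, take the one that is farthest to the robot's left at the start.

How it is judged:
By the outcome, as a careful person would: the job done as asked, in the order asked, and still so for the second after the job is handed in, with the robot touching nothing.
It also fails if it takes over 38 s, if anything falls off the work surface, if the arm or the gripper's body presses on something with over 40 N, if the wrist force passes 120 N, or if a joint passes its speed limit or range.

## Working session

There is one attempt and no reset: what is moved stays moved. The work goes in short steps, Python scripts to look and compute and a shell command to move; the robot and the scene stay as the last step left them, time stands still between calls to the robot, and variables do not carry over. Pictures are saved under pics/ and viewed, on a budget of 10 in all, crops included, one or two more only if the job needs it, and the job is handed in when it is done.

```bash
mkdir -p pics
python3 - <<'E'
from workcell import robot
import cv2,numpy as np
for c in ("scene","side"):
    r=robot.capture(c); cv2.imwrite(f"pics/{c}0.png",r["color"])
    np.savez(f"{c}0.npz",**{k:r[k] for k in("color","camera_matrix","dist_coeffs","extrinsics")})
    print(c,np.round(r["extrinsics"],3).tolist(),np.round(r["camera_matrix"],1).tolist(),r["dist_coeffs"])
    for n in("blue_crimper","blue_lever","blue_bar","vial_a"):
        print(n,[(np.round(b["box"]).tolist(),round(b["conf"],2)) for b in robot.boxes_of(c,n)])
print(robot.get_state())
E
```

```text
scene [[-0.579, -0.702, 0.414, 1145.136], [0.815, -0.501, 0.289, 447.365], [0.004, 0.505, 0.863, 1336.831], [0.0, 0.0, 0.0, 1.0]] [[445.9, 0.0, 280.5], [0.0, 445.9, 207.4], [0.0, 0.0, 1.0]] [0.04476318 0.         0.         0.         0.        ]
blue_crimper [([278.0, 206.0, 79.0, 59.0], 0.72)]
blue_lever [([312.0, 226.0, 41.0, 13.0], 0.58), ([305.0, 256.0, 13.0, 13.0], 0.54), ([209.0, 231.0, 31.0, 36.0], 0.52)]
blue_bar [([306.0, 203.0, 35.0, 29.0], 0.5), ([208.0, 232.0, 29.0, 37.0], 0.17)]
vial_a [([305.0, 258.0, 10.0, 12.0], 0.5)]
side [[-0.903, 0.23, -0.364, 79.055], [-0.43, -0.466, 0.773, 1036.112], [0.009, 0.854, 0.52, 760.679], [0.0, 0.0, 0.0, 1.0]] [[436.5, 0.0, 275.7], [0.0, 436.5, 207.3], [0.0, 0.0, 1.0]] [-0.02167797  0.          0.          0.          0.        ]
blue_crimper [([223.0, 202.0, 77.0, 70.0], 0.9), ([250.0, 214.0, 42.0, 31.0], 0.46)]
blue_lever [([242.0, 222.0, 24.0, 35.0], 0.62)]
blue_bar [([250.0, 216.0, 41.0, 29.0], 0.66)]
vial_a [([257.0, 230.0, 11.0, 16.0], 0.6)]
{'clock': 0.5, 'joint_pos': array([-6.65780560e-02,  2.99952584e-01,  1.52103551e+00, -7.38004173e-06,
        1.32070925e+00, -6.66024785e-02]), 'qd': array([ 0.00050147,  0.00080094, -0.00042193, -0.00070797,  0.00088679,
       -0.00050009]), 'effort': array([ 2.01047792e-04, -5.31346500e+01, -3.52736092e+01,  7.08488608e-02,
        2.15003832e-02, -3.73959790e-05]), 'tcp_pos': array([5.49971837e+02, 9.07418634e-03, 2.05401689e+02]), 'orientation': array([-3.70422357e-05,  7.07097500e-01,  7.07116061e-01, -3.71610040e-05]), 'force': array([ 0.08252714, -0.80446211,  0.06683479]), 'ft_torque': array([ 0.00340222, -0.0279284 , -0.04063559]), 'gripper_width': 94.17542726963909}
```

Run:
```python
import cv2
a=cv2.imread("pics/scene0.png")[150:330,170:410];b=cv2.imread("pics/side0.png")[150:330,170:410]
cv2.imwrite("pics/s1.png",cv2.resize(a,(800,600),interpolation=cv2.INTER_CUBIC));cv2.imwrite("pics/s2.png",cv2.resize(b,(800,600),interpolation=cv2.INTER_CUBIC))
```

```text
(no output)
```

View pics/s1.png

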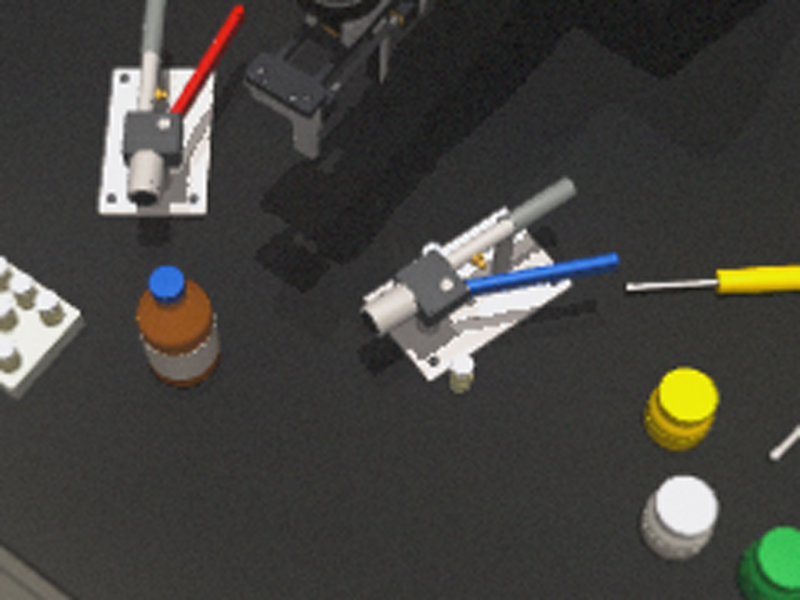

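View pics/s2.png

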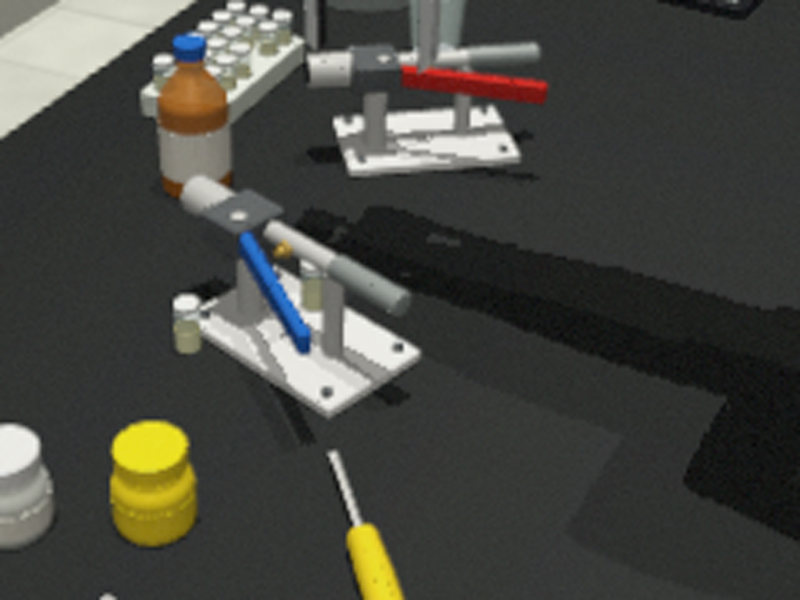

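The blue crimper is at the centre of both views. In the scene crop the lever tip is at (616,260), the bar end at (570,190) and the pin at (447,285). In the side crop the tip is at (303,345) and the bar end at (397,300). Vial_b sits by the head and vial_a is under the bar. Next I fit the stand pose.

```bash
cat > fit.py <<'E'
import numpy as np,cv2
from scipy.optimize import least_squares
def load(c): return np.load(c+".npz")
def proj(d,P):
    E=d["extrinsics"]; R=E[:3,:3]; t=E[:3,3]
    pc=(np.atleast_2d(P)-t)@R; pc=pc*[1,-1,-1]
    return cv2.projectPoints(pc.astype(float),np.zeros(3),np.zeros(3),d["camera_matrix"],d["dist_coeffs"])[0].reshape(-1,2)
def w(p,L):
    L=np.atleast_2d(L).astype(float);c,s=np.cos(p[2]),np.sin(p[2])
    return np.c_[p[0]+c*L[:,0]-s*L[:,1],p[1]+s*L[:,0]+c*L[:,1],L[:,2]]
E
python3 - <<'E'
from fit import *
tip=(70-165*np.cos(.42),22+165*np.sin(.42)+2,108)
S=[((110,55,12),(432,380)),((-70,55,12),(572,285)),((-70,-55,12),(503,208)),((-97,0,105),(572,188)),(tip,(617,262)),((70,22,115),(447,285))]
D=[((-70,55,12),(330,413)),((-70,-55,12),(420,353)),((-97,0,100),(399,300)),(tip,(304,340)),((70,22,115),(239,215))]
s,d=load("scene0"),load("side0")
def res(p):
    o=[]
    for cam,C in((s,S),(d,D)):
        L=[c[0] for c in C];uv=np.array([c[1] for c in C])*.3+[170,150]
        o.append(proj(cam,w(p,L))-uv)
    return np.vstack(o).ravel()
b=min((least_squares(res,[500,100,a],loss="soft_l1") for a in np.arange(-3,3.1,1)),key=lambda r:r.cost)
p=b.x; print(p,np.round(res(p).reshape(-1,2),1).tolist())
for q in(0,.16,.32):
    a=.42-q
    for r in(120,):
        n=np.array([np.sin(a),np.cos(a)]);u=np.array([-np.cos(a),np.sin(a)])
        L=np.array([70,22])+r*u+6*n
        print(q,w(p,[*L,100]).round(1),"outward dir deg",np.degrees(p[2]+np.arctan2(n[1],n[0])),"tip",w(p,[*(np.array([70,22])+165*u),100]).round(1))
for n,L in dict(hinge=(70,22,100),barend=(-97,0,100),head=(110,0,100)).items(): print(n,w(p,L).round(1))
# bench positions of things
def ray(cam,uv,z):
    n=cv2.undistortPoints(np.array([[uv]],float),cam["camera_matrix"],cam["dist_coeffs"]).ravel()
    E=cam["extrinsics"];v=E[:3,:3]@np.array([n[0],-n[1],-1]);t=E[:3,3];return (t+v*(z-t[2])/v[2]).round()
for nm,uv,z in(("vial_b",(461,362),46),("driver tip",(628,288),8),("yellowjar",(687,392),70)): print(nm,ray(s,np.array(uv)*.3+[170,150],z))
for nm,uv,z in(("vial_b",(187,300),46),("driver tip",(334,452),8),("vial_a",(314,262),58)): print(nm,ray(d,np.array(uv)*.3+[170,150],z))
E
```

```text
[525.84288804 156.82533635  12.23122677] [[-0.9, 0.3], [0.6, -0.3], [0.8, -0.7], [-0.2, -1.1], [1.0, -0.6], [-0.0, 0.3], [-1.0, -1.3], [0.0, -1.1], [0.8, 1.3], [-0.7, -0.9], [-0.6, 0.5]]
0 [[515.9 241.2 100. ]] outward dir deg 766.7334450736643 tip [[479.  267.7 100. ]]
0.16 [[503.2 226.8 100. ]] outward dir deg 775.9007697957575 tip [[462.6 247.1 100. ]]
0.32 [[492.9 210.6 100. ]] outward dir deg 785.0680945178506 tip [[449.6 224.1 100. ]]
hinge [[599.2 154.6 100. ]]
barend [[434.2 188.7 100. ]]
head [[629.7 120.6 100. ]]
vial_b [627. 193.  46.]
driver tip [448. 277.   8.]
yellowjar [542. 383.  70.]
vial_b [628. 193.  46.]
driver tip [452. 271.   8.]
vial_a [550. 111.  58.]
```

```bash
python3 -m crank '{"delta_pos":[[0,0.045,0],[0,0.045,0],[0,0.045,0],[0,0.045,0],[0,0.046,0],[0,0.046,0],[0,0,-0.01],[0,0,0]],"roll":[7.8,7.8,7.8,7.8,7.8,7.8,0,0],"grip":[255,255,255,255,255,255,255,255]}'
python3 -m crank '{"delta_pos":[[0,0,-0.03],[0,0,-0.04],[0,0,-0.03],[0,0,-0.013],[0,0,0]],"roll":[0,0,0,0,0],"grip":[255,255,255,255,255]}'
python3 - <<'E'
from fit import *
from workcell import robot
s=robot.get_state();print(s["clock"],s["tcp_pos"],s["orientation"],s["force"],s["gripper_width"])
ims=[]
for c in("scene","side"):
    r=robot.capture(c);np.savez(c+"1.npz",**{k:r[k] for k in("color","camera_matrix","dist_coeffs","extrinsics")})
    x,y=proj(r,[[510,220,100]])[0].astype(int);ims.append(cv2.resize(r["color"][y-60:y+60,x-40:x+40],(400,600),interpolation=cv2.INTER_CUBIC)); print(c,x-40,y-60)
cv2.imwrite("pics/c1.png",np.hstack(ims))
E
```

```text
clock: 1.5
tcp_pos: [549.6, 271.4, 194.4]
orientation: [-0.001, 0.369, 0.93, -0.001]
force: [-0.7, 0.0, 0.1]
gripper_width: 17.4
clock: 2.12
tcp_pos: [550.2, 271.3, 82.6]
orientation: [-0.0, 0.369, 0.93, -0.0]
force: [0.4, 0.3, 0.3]
gripper_width: 0.5
2.125 [550.154697   271.3295988   82.55442908] [-1.65938771e-04  3.68708575e-01  9.29545008e-01 -1.94193136e-04] [0.38518255 0.33755286 0.25307465] 0.46715085988962946
scene 297 168
side 218 180
```

View pics/c1.png

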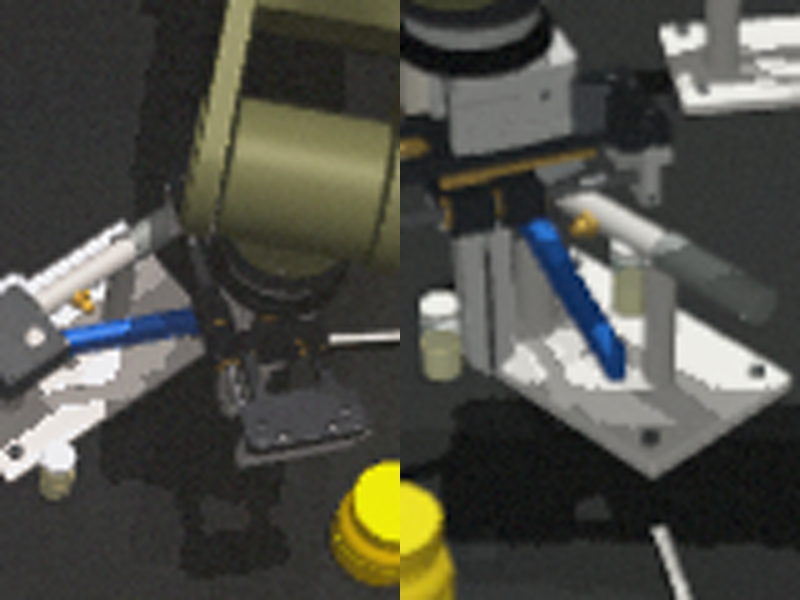

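```bash
python3 -m crank '{"delta_pos":[[-0.01,-0.0075,0],[-0.01,-0.0075,0],[0,0,0]],"roll":[0,0,0],"grip":[255,255,255]}'
python3 -m crank '{"delta_pos":[[-0.001,-0.0011,0],[-0.001,-0.0011,0],[-0.001,-0.0011,0],[-0.001,-0.0011,0]],"roll":[0,0,0,0],"grip":[255,255,255,255]}'
python3 -m crank '{"delta_pos":[[-0.001,-0.0011,0],[-0.001,-0.0011,0]],"roll":[0,0],"grip":[255,255]}'
```

```text
clock: 2.6
tcp_pos: [530.3, 256.9, 83.8]
orientation: [0.001, 0.368, 0.93, 0.001]
force: [0.1, 0.4, 0.5]
gripper_width: 0.6
clock: 3.1
tcp_pos: [526.0, 252.5, 82.4]
orientation: [-0.0, 0.368, 0.93, -0.0]
force: [-0.4, -0.6, 0.3]
gripper_width: 0.5
clock: 3.35
tcp_pos: [523.9, 250.3, 82.4]
orientation: [-0.0, 0.368, 0.93, 0.0]
force: [-0.4, -1.2, 0.5]
gripper_width: 0.7
```

```bash
for i in 1; do python3 -m crank '{"delta_pos":[[-0.001,-0.0011,0],[0,0,0]],"roll":[0,0],"grip":[255,255]}'
python3 -m crank '{"delta_pos":[[-0.001,-0.0011,0],[0,0,0]],"roll":[0,0],"grip":[255,255]}'
python3 -m crank '{"delta_pos":[[-0.001,-0.0011,0],[0,0,0]],"roll":[0,0],"grip":[255,255]}'; done
```

```text
clock: 3.6
tcp_pos: [523.1, 249.4, 82.5]
orientation: [0.0, 0.368, 0.93, 0.0]
force: [1.5, 2.1, -0.9]
gripper_width: 0.3
clock: 3.85
tcp_pos: [522.0, 248.3, 82.5]
orientation: [0.0, 0.368, 0.93, 0.0]
force: [1.5, 3.4, -0.3]
gripper_width: 0.2
clock: 4.1
tcp_pos: [520.9, 247.1, 82.5]
orientation: [-0.0, 0.368, 0.93, 0.0]
force: [1.4, 3.8, -1.3]
gripper_width: 0.2
```

```bash
python3 -m crank '{"delta_pos":[[-0.0016,-0.0013,0],[-0.0016,-0.0013,0],[-0.0015,-0.0013,0],[-0.0015,-0.0013,0],[-0.0015,-0.0014,0],[-0.0015,-0.0014,0]],"roll":[1.3,1.3,1.2,1.2,1.2,1.2],"grip":[255,255,255,255,255,255]}'
python3 -m crank '{"delta_pos":[[-0.0014,-0.0015,0],[-0.0014,-0.0015,0],[-0.0013,-0.0015,0],[-0.0013,-0.0015,0],[-0.0013,-0.0016,0],[-0.0013,-0.0016,0]],"roll":[1,1,1,0.9,0.9,0.9],"grip":[255,255,255,255,255,255]}'
python3 -m crank '{"delta_pos":[[-0.0009,-0.0012,0],[-0.0009,-0.0012,0],[0,0,0]],"roll":[0.7,0.7,0],"grip":[255,255,255]}'
```

```text
clock: 4.85
tcp_pos: [511.6, 239.1, 82.5]
orientation: [-0.0, 0.307, 0.952, 0.0]
force: [0.5, 5.0, -0.7]
gripper_width: 0.4
clock: 5.6
tcp_pos: [503.6, 230.1, 82.5]
orientation: [-0.0, 0.259, 0.966, 0.0]
force: [-0.6, 6.6, -1.4]
gripper_width: 0.5
clock: 5.98
tcp_pos: [501.7, 227.7, 82.5]
orientation: [-0.0, 0.247, 0.969, 0.0]
force: [-1.0, 6.6, -1.5]
gripper_width: 0.7
```

```bash
python3 -m crank '{"delta_pos":[[-0.0007,-0.0011,0],[-0.0007,-0.0011,0],[0,0,0]],"roll":[0.6,0.6,0],"grip":[255,255,255]}'
python3 -m crank '{"delta_pos":[[-0.0006,-0.0009,0],[0,0,0]],"roll":[0.5,0],"grip":[255,255]}'
python3 -m crank '{"delta_pos":[[-0.0006,-0.0009,0],[0,0,0]],"roll":[0.5,0],"grip":[255,255]}'
```

```text
clock: 6.35
tcp_pos: [500.2, 225.6, 82.5]
orientation: [-0.0, 0.237, 0.971, 0.0]
force: [-0.7, 7.7, -0.1]
gripper_width: 0.5
clock: 6.6
tcp_pos: [499.6, 224.7, 82.5]
orientation: [-0.0, 0.233, 0.972, 0.0]
force: [-1.0, 7.5, -0.6]
gripper_width: 0.5
clock: 6.85
tcp_pos: [499.0, 223.8, 82.4]
orientation: [-0.0, 0.229, 0.973, 0.0]
force: [-1.1, 7.1, -0.4]
gripper_width: 0.5
```

```bash
python3 -m crank '{"delta_pos":[[-0.0005,-0.0008,0],[0,0,0]],"roll":[0.4,0],"grip":[255,255]}'
python3 -m crank '{"delta_pos":[[-0.0004,-0.0007,0],[0,0,0]],"roll":[0.3,0],"grip":[255,255]}'
```

```text
clock: 7.1
tcp_pos: [498.4, 223.1, 82.4]
orientation: [-0.0, 0.225, 0.974, 0.0]
force: [-1.2, 7.2, -0.0]
gripper_width: 0.9
clock: 7.35
tcp_pos: [498.0, 222.4, 82.5]
orientation: [-0.0, 0.223, 0.975, 0.0]
force: [-1.5, 8.2, 0.3]
gripper_width: 0.3
```

```bash
python3 -m crank '{"delta_pos":[[-0.0004,-0.0006,0],[0,0,0]],"roll":[0.3,0],"grip":[255,255]}'
python3 -m crank '{"delta_pos":[[-0.0004,-0.0006,0],[0,0,0]],"roll":[0.3,0],"grip":[255,255]}'
```

```text
clock: 7.6
tcp_pos: [497.6, 221.8, 82.4]
orientation: [-0.0, 0.22, 0.975, 0.0]
force: [-1.4, 8.6, -0.3]
gripper_width: 0.4
clock: 7.85
tcp_pos: [497.2, 221.2, 82.4]
orientation: [-0.0, 0.218, 0.976, 0.0]
force: [-2.8, 9.0, -0.2]
gripper_width: 0.1
```

Run:
```python
from fit import *
from workcell import robot
ims=[]
for c in("scene","side"):
    r=robot.capture(c)
    x,y=proj(r,[[510,200,100]])[0].astype(int);ims.append(cv2.resize(r["color"][y-45:y+45,x-30:x+30],(400,600),interpolation=cv2.INTER_CUBIC)); print(c,x-30,y-45)
cv2.imwrite("pics/c2.png",np.hstack(ims))
```

```text
scene 301 179
side 232 191
```

View pics/c2.png

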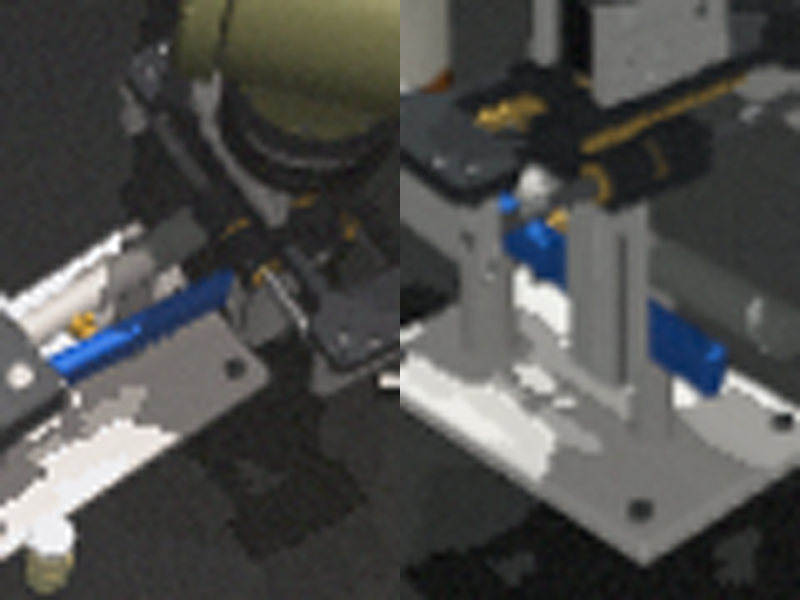

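The lever lies almost parallel to the bar, close to the brass screw (scene panel ~(82,325)). There's no force jump yet, so I keep creeping in.

```bash
python3 -m crank '{"delta_pos":[[-0.0003,-0.0005,0],[0,0,0]],"roll":[0.2,0],"grip":[255,255]}'
```

```text
clock: 8.2
tcp_pos: [496.9, 220.8, 82.5]
orientation: [-0.0, 0.216, 0.976, 0.0]
force: [-2.9, 8.6, -0.3]
gripper_width: 0.6
```

```bash
python3 -m crank '{"delta_pos":[[-0.0003,-0.0005,0],[0,0,0]],"roll":[0.2,0],"grip":[255,255]}'
```

```text
clock: 8.45
tcp_pos: [496.8, 220.6, 82.5]
orientation: [-0.0, 0.214, 0.977, 0.001]
force: [-0.0, 10.6, -1.7]
gripper_width: 0.7
```

```bash
python3 -m crank '{"delta_pos":[[-0.0001,-0.0003,0],[0,0,0]],"roll":[0,0],"grip":[255,255]}'
```

```text
clock: 8.7
tcp_pos: [496.7, 220.5, 82.5]
orientation: [-0.0, 0.214, 0.977, 0.001]
force: [-0.5, 12.2, -2.3]
gripper_width: 0.6
```

Stop reached: the TCP now lags the command and the force has jumped to about 11 N normal, against about 7 N from the spring. Hold here.

```bash
python3 -m crank '{"delta_pos":[[0,0,0],[0,0,0],[0,0,0],[0,0,0],[0,0,0],[0,0,0],[0,0,0],[0,0,0]],"roll":[0,0,0,0,0,0,0,0],"grip":[255,255,255,255,255,255,255,255]}'
python3 -m crank '{"delta_pos":[[0,0,0],[0,0,0],[0,0,0],[0,0,0],[0,0,0],[0,0,0],[0,0,0],[0,0,0]],"roll":[0,0,0,0,0,0,0,0],"grip":[255,255,255,255,255,255,255,255]}'
python3 - <<'E'
from fit import *
from workcell import robot
r=robot.capture("scene")
x,y=proj(r,[[520,190,100]])[0].astype(int)
cv2.imwrite("pics/c3.png",cv2.resize(r["color"][y-30:y+30,x-40:x+40],(800,600),interpolation=cv2.INTER_CUBIC))
E
```

```text
clock: 9.7
tcp_pos: [496.7, 220.5, 82.5]
orientation: [-0.0, 0.214, 0.977, 0.001]
force: [0.2, 11.6, -1.6]
gripper_width: 0.6
clock: 10.7
tcp_pos: [496.7, 220.5, 82.5]
orientation: [-0.0, 0.214, 0.977, 0.001]
force: [0.7, 12.6, -2.8]
gripper_width: 0.3
```

View pics/c3.png

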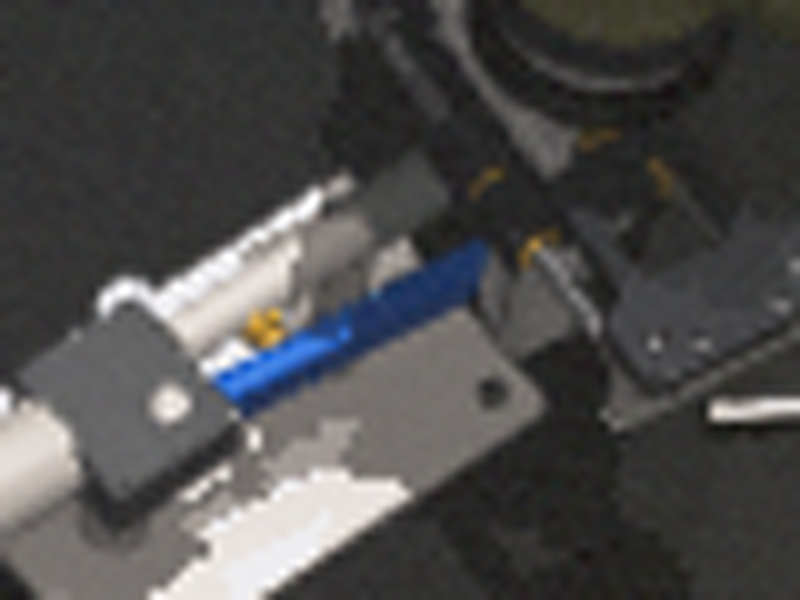

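The lever is against the brass screw (~(268,325)), with a clear gap to the bar and the fingers outside it. Held for over 2 s; now I ease it out along the same arc.

```bash
python3 -m crank '{"delta_pos":[[0.0008,0.0013,0],[0.0008,0.0013,0],[0.0009,0.0012,0],[0.0009,0.0012,0],[0.0009,0.0012,0],[0.0009,0.0012,0],[0.001,0.0012,0],[0.001,0.0011,0]],"roll":[-0.7,-0.7,-0.7,-0.7,-0.6,-0.6,-0.6,-0.7],"grip":[255,255,255,255,255,255,255,255]}'
python3 -m crank '{"delta_pos":[[0.001,0.0012,0],[0.001,0.0012,0],[0.001,0.0012,0],[0.001,0.0012,0],[0.001,0.0011,0],[0.001,0.0011,0],[0.001,0.0011,0],[0.001,0.0011,0]],"roll":[-0.7,-0.7,-0.7,-0.7,-0.7,-0.7,-0.7,-0.7],"grip":[255,255,255,255,255,255,255,255]}'
python3 -m crank '{"delta_pos":[[0.0011,0.001,0],[0.0011,0.001,0],[0.0011,0.001,0],[0.0011,0.001,0],[0.0011,0.001,0],[0.0011,0.001,0],[0.0011,0.0009,0],[0.0011,0.0009,0]],"roll":[-0.7,-0.7,-0.7,-0.7,-0.7,-0.7,-0.7,-0.7],"grip":[255,255,255,255,255,255,255,255]}'
```

```text
clock: 11.75
tcp_pos: [503.9, 229.6, 82.5]
orientation: [-0.0, 0.259, 0.966, 0.0]
force: [-1.3, 6.9, -0.2]
gripper_width: 0.6
clock: 12.75
tcp_pos: [511.9, 238.6, 82.5]
orientation: [-0.0, 0.306, 0.952, 0.0]
force: [-0.0, 5.0, -0.8]
gripper_width: 0.4
clock: 13.75
tcp_pos: [521.1, 246.2, 82.5]
orientation: [0.0, 0.353, 0.936, -0.0]
force: [-0.1, 4.2, 0.8]
gripper_width: 0.5
```

```bash
python3 -m crank '{"delta_pos":[[0.0004,0.0006,0],[0.0004,0.0006,0],[0.0004,0.0006,0],[0.0004,0.0005,0]],"roll":[-0.5,-0.5,-0.5,-0.3],"grip":[255,255,255,255]}'
python3 -m crank '{"delta_pos":[[0.0004,0.0004,0],[0.0004,0.0004,0],[0.0004,0.0004,0],[0.0004,0.0004,0]],"roll":[0,0,0,0],"grip":[255,255,255,255]}'
python3 -m crank '{"delta_pos":[[0.0004,0.0004,0],[0.0004,0.0004,0],[0.0004,0.0004,0],[0.0004,0.0004,0]],"roll":[0,0,0,0],"grip":[255,255,255,255]}'
```

```text
clock: 14.25
tcp_pos: [522.8, 248.4, 82.5]
orientation: [0.0, 0.368, 0.93, -0.0]
force: [4.6, 0.9, -0.3]
gripper_width: 0.2
clock: 14.75
tcp_pos: [523.8, 250.0, 82.2]
orientation: [-0.0, 0.367, 0.93, -0.0]
force: [-0.5, -0.2, -0.1]
gripper_width: 0.6
clock: 15.25
tcp_pos: [525.8, 251.7, 82.5]
orientation: [-0.0, 0.367, 0.93, -0.0]
force: [0.8, -0.8, 0.3]
gripper_width: 0.6
```

Contact was lost exactly where it began, so the lever is fully out. Now I draw clear outwards, then up, and check.

```bash
python3 -m crank '{"delta_pos":[[0.003,0.0032,0],[0.008,0.0085,0],[0.012,0.0128,0],[0.005,0.0053,0.01],[0,0,0.04],[0,0,0.05],[0,0,0.03],[0,0,0]],"roll":[0,0,0,0,0,0,0,0],"grip":[255,255,255,255,255,255,255,255]}'
python3 -m crank '{"delta_pos":[[0.01,0.045,0],[0.01,0.045,0],[0,0,0],[0,0,0]],"roll":[0,0,0,0],"grip":[255,255,255,255]}'
python3 - <<'E'
from fit import *
from workcell import robot
ims=[]
for c in("scene","side"):
    r=robot.capture(c); o=load(c+"0")
    x,y=proj(r,[[520,200,100]])[0].astype(int)
    f=lambda im:cv2.resize(im[y-45:y+45,x-60:x+60],(400,300),interpolation=cv2.INTER_CUBIC)
    ims.append(np.hstack([f(o["color"]),f(r["color"])]))
cv2.imwrite("pics/c4.png",np.vstack(ims))
E
```

```text
clock: 16.25
tcp_pos: [554.6, 281.9, 215.6]
orientation: [0.002, 0.367, 0.93, 0.002]
force: [0.0, 0.3, -0.1]
gripper_width: -0.1
clock: 16.75
tcp_pos: [573.5, 371.0, 211.4]
orientation: [-0.0, 0.367, 0.93, -0.001]
force: [-0.5, 0.2, -0.2]
gripper_width: 0.4
```

View pics/c4.png

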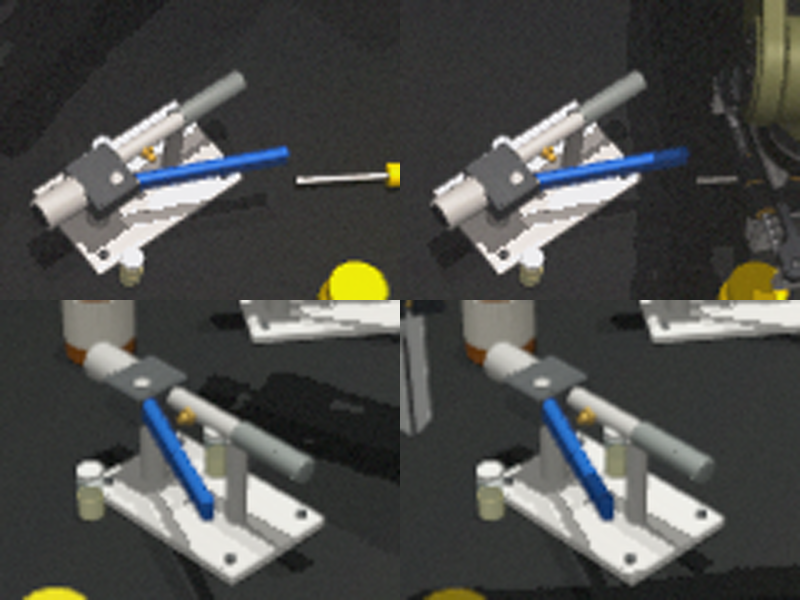

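In the before/after pairs the lever is back fully out: its tip is at (287,153) before and (685,155), which is 285 in the right-hand panel, after. The vials, driver and jar haven't moved, and the arm is clear.

```bash
python3 -c "
from workcell import robot
print(robot.hand_in())"
```

```text
the job is handed in; nothing more can be done
None
```

The stop check is done and handed in. With closed fingers, the back of one finger pressed the blue lever in to its stop, and the lever stopped clear of the bar.

- **At the stop:** the tool stopped following its command and the force along the press rose to about 11 N, against about 7 N from the spring alone. I held it there for just over 2 s. The scene picture during the hold showed the lever on the brass screw with a clear gap to the bar.
- **Easing out:** I brought the lever back slowly along the same arc. Contact ended within about 1 mm of where it first began, so the lever came all the way out under the fingers.
- **Last checks:** wrist forces were near zero with the arm clear. Pictures from before and after match for the lever, both vials, the driver and the yellow jar; I did not compare the red crimper's lever or the more distant items. The clock was at about 17 s of the 38 s allowed.

While pressing, the sideways force was larger than pure face contact would give, so the finger probably slid slightly along the lever. No check failed.

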